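# Raise and lock the backing plate of a bone photo stand

## Robot

A 6-joint arm with a two-finger parallel gripper is mounted at the origin on the work surface. World frame = base frame: x ahead of the robot, y to its left, z up, the work surface at z = 0. Lengths are in m, angles in degrees, forces in N, time in s.
With the tool pointing down it reaches from about 0.3 to 0.875 m from the base axis. Payload 6.4 kg.
Tool frame: the origin (TCP) lies where the fingers leave the gripper's body, on its centre line; the fingertips stand 73 mm ahead of it and the grasp point (between the pads) lies 54 mm ahead of it (pinch_z is the distance from the TCP to the grasp point, in m); z points along the fingers, y is the direction in which the jaws open and shut (so a half turn about z gives the same grasp; the last joint's range is limited). The gripper opens to 85 mm and grips with 20 to 120 N. Pads are 22 mm wide; open, the fingers measure 114 mm over their backs; the gripper's body (76 mm by 85 mm) begins 54 mm behind the grasp point. The pads swing forward as they close: fully open they stand 13 mm farther back than shut.
Start: joints at [62.263, 10.359, 92.074, -0, 77.567, -11.82], TCP at [0.158, 0.553, 0.304] pointing down, gripper open.
Joint ranges: [-171.53, 171.53], [-51.25, 118.39], [17.06, 147.69], [-65.23, 245.23], [0, 150.52], [-178.68, 178.68]. Speed limits (degrees/s): [147.25, 147.25, 172.46, 180, 180, 180].

## Interface

Orientations are given as [roll, pitch, yaw] about the fixed x, y, z axes, in that order (R = Rz(yaw) Ry(pitch) Rx(roll)).
In Python, from bench import get_obs, capture, get_calibration, finish_job, pinch_z gives the robot as it stands. The module is installed in compiled form; this text tells all that it offers.
- The arm moves only by the tool servo_tool, never from a script. Its argument "commands" is a list of rows, each a list of 3 entries, a list of its own where there are three numbers: the closure in counts, from 0 (fully open) to 255 (shut), then the shift along the world's x, y, z as a fraction of full scale, then the turn about the world's z as a fraction of full scale. In form: [[hand, [x, y, z], roll], ...]. A call has 1 to 20 rows; each row shifts and turns the commanded pose from where the row before left it; what a row does not reach is not made up. Full scale, the value 1, is 0.05 m for a shift and 360 degrees for a turn. A row lasts 1/8 s, in which the tool goes at most 62.5 mm and 10.7 degrees, less where a joint would pass 70% of its speed; a pose out of reach is approached as far as the arm can. A call with a number of a shift or a turn outside -1 to 1 is refused whole. A call with a gripper value outside its range is refused whole. The fingers move at their own pace and stop on an object; "newtons" is the grip in N (left out, the last holds). Time passes only in rows, so rows that do not move let the fingers close. It gives the time, the measured TCP pose, the force and the opening at its end, in the units of the state.
- get_obs(): the state, without advancing time (a new reading comes with each control period).
- capture(name): name is "side" or "top" or "wrist"; returns the picture (400x640x3 uint8, blue, green, red); there is no depth.
- get_calibration(name): a dict with "fovy" (degrees; the focal length in pixels is half the picture's height over the tangent of half this angle, whatever the lens; pixels are square), "cx", "cy" (the principal point, pixels), "rvec" (rotation vector, rad) and "tvec" (3), from world to camera coordinates, as OpenCV has them; the wrist camera has in their place "T_tool_cam" (4x4, takes a point from camera to tool coordinates, whose origin is the TCP and whose axes are the flange's). Camera axes: x right, y down, z forward; pixel columns grow to the right and rows downward; lengths in m; the calibration is good to about 2 mm. A picture is of the moment at which its call begins: read the wrist's pose just before it. get_calibration takes no time and is no camera call.
- finish_job(): hands the job in, once; it reports no verdict.
The state is a dict: "time": time; "joint_positions": joint angles; "qvel": joint speeds; "effort": joint torques, N m; "position": TCP position; "ee_rot": TCP orientation; "wrist_force": force on the tool from outside, world axes, zero at the start; "moment": the same for the moment, N m; "finger_gap": finger opening in m.
Only numpy, scipy, OpenCV 4.12 (cv2) and the standard library are available. Lean on these libraries where they do the work, as an engineer would, in place of code of your own. Each camera call takes 0.05 s, during which the arm holds its last target. There are 200 camera calls.

## Task

Get the photo stand ready: push the tilted grey backing plate against the back-rest so that it pivots up on its lower edge (keep that edge down on the stand) and stands flat against the back-rest. Then squeeze the keeper's latch and slide the keeper along its rail to its other, locked position so that its arm stands in front of the plate, and let go so the latch springs out. Leave the other things on the bench where they are.

Things in the scene. Friction and masses are not known exactly. Their poses are not given: they have to be found in the camera images.
- stand: Fixed photo stand. Aluminium base 190 x 290 x 12 mm: spans x -140..+50, y -70..+220 mm, top at z = 12 mm. Origin on the bench surface under the line where the back-rest's front face meets the base, mid-width of the back-rest. z up; +x points from the plate into the back-rest (the push direction), +y along the back-rest towards the keeper.
- back_rest (a point): Middle of the upper front edge of the grey back-rest, a fixed panel 120 mm wide (along the stand's y), 100 mm tall, 8 mm thick. Its front face meets the base at the stand's x = 0 and leans back (to +x) 6 degrees (0.105 rad).
- rest_bar (a point): Middle of the fixed steel rest bar, a rod 8 mm thick and 84 mm long along the stand's y, on two posts; axis at the stand's x = -70, z = 35 mm. The tilted plate lies across it.
- plate: Loose flat grey plate 110 (its x) x 100 (its y) x 8 mm (its z), 0.1 to 0.2 kg; origin at its centre. It starts tilted 25 degrees (0.436 rad) from flat across the rest bar, lower (+x) edge on the base about 9 mm short of the back-rest. Raised, it leans flat on the back-rest, 121 mm high.
- plate_top (a point): Middle of the plate's free edge (-x end, half-way through its thickness), which becomes the top. It starts raised, on the side away from the back-rest; its lower corner is 58 mm above the bench at about x = -112 mm in the stand's frame. The space beyond it, away from the back-rest, is free for 120 mm (only a pen may lie there).
- plate_foot (a point): Middle of the plate's lower edge (+x end, half-way through its thickness); this edge is the pivot.
- keeper_grip (a point): Grip point of the keeper (black block on the stand's side rail), midway between two upright grip plates 30 mm wide along y, 80 mm above the bench; plates reach up to 98 mm, the block's top is at 46 mm. Pinch from above along the stand's x: fixed black plate on the +x side, movable steel latch plate on the -x side, 32 mm over both, 25 mm squeezed. Squeezing takes about 7 N.
- keeper_arm (a point): Free end of the keeper's black arm, 10 x 12 mm thick, at 62 to 74 mm height, which points along the stand's -y towards the plate. It starts clear of the plate's side and, in the locking position, passes about 5 mm in front of the raised plate.
- keeper (a joint): Slide of the keeper along the stand's -y in m: 0 parked beside the plate (start), 0.040 locking position with the arm in front of the plate. A tooth holds it at 0 and at 0.040; it only slides while the latch is squeezed (drag about 2 N) and it stops at 0.040.
- latch (a joint): Travel of the latch plate in m towards the stand's +x: 0 sprung out (tooth engaged), 0.007 fully squeezed; the tooth is free above about 0.005. It springs out by itself when released in either end position.
- tube: Bystander: capped clear sample tube standing upright, 30 mm wide, 115 mm tall, origin at its foot.
- engraver: Bystander: black cordless engraver standing on its round foot, 60 mm wide at the foot, 180 mm tall, origin at its foot.
- bone_tray: Bystander: cardboard tray 110 x 160 x 28 mm with a fossil jaw piece in it, 46 mm high in all, origin under its centre.
- pen: Bystander: black marker pen 130 mm long, 12 mm thick, lying flat, origin under its middle.
Things that resemble listed ones, but are neither listed nor needed, are in the scene too. Of the things shaped like the plate, the grey one is meant.

How it is judged:
By the outcome, as a careful person would: the job done as asked, in the order asked, and still so for the second after the job is handed in, with the robot touching nothing.
It also fails if it takes over 54 s, if anything falls off the work surface, if the arm or the gripper's body presses on something with over 40 N, if the wrist force passes 120 N, or if a joint passes its speed limit or range.

## Working session

There is one attempt and no reset: what is moved stays moved. The work goes in short steps, Python scripts to look and compute and a tool call to move; the robot and the scene stay as the last step left them, time stands still between calls to the robot, and variables do not carry over. Pictures are saved under pics/ and viewed, about 8 in all and at most 12, crops included, and the job is handed in when it is done.

Besides the shell and the picture viewer there is one more tool, called after "Emit:" by a JSON object that holds its "api" and its "payload". servo_tool: Moves the arm, as the interface text tells. Its arguments: {"type":"object","properties":{"commands":{"type":"array"},"newtons":{"type":"number"}},"required":["commands"]}

```bash
mkdir -p pics; cat > h.py <<'E'
import numpy as np, cv2
from bench import *
def K(c): 
    f=200/np.tan(np.radians(c['fovy'])/2); return np.array([[f,0,c['cx']],[0,f,c['cy']],[0,0,1.]])
def proj(name,P):
    c=get_calibration(name); return cv2.projectPoints(np.array(P,float).reshape(-1,3),np.array(c['rvec'],float),np.array(c['tvec'],float),K(c),None)[0].reshape(-1,2)
def ray(name,px):
    c=get_calibration(name); R=cv2.Rodrigues(np.array(c['rvec'],float))[0]; t=np.array(c['tvec'],float).ravel()
    d=R.T@np.linalg.inv(K(c))@np.array([px[0],px[1],1.]); return -R.T@t,d
def onz(name,px,z):
    o,d=ray(name,px); return o+d*(z-o[2])/d[2]
E
python3 - <<'E'
from h import *
o=get_obs(); print({k:np.round(v,3) for k,v in o.items()},pinch_z)
for n in("side","top"):
    cv2.imwrite(f"pics/{n}0.png",capture(n)); c=get_calibration(n); print(c, ray(n,(320,200)))
print(get_calibration("wrist"))
E
```

```text
{'time': np.float64(0.0), 'joint_positions': array([ 62.263,  10.401,  92.133,   0.   ,  77.568, -11.82 ]), 'qvel': array([ 0.077,  0.014,  0.06 ,  0.09 ,  0.034, -0.012]), 'effort': array([ 1.0000e-03, -4.4487e+01, -3.5134e+01,  0.0000e+00,  9.0000e-03,
        0.0000e+00]), 'position': array([0.157, 0.553, 0.303]), 'ee_rot': array([-1.79900e+02, -2.10000e-02,  1.64083e+02]), 'wrist_force': array([-0.906,  0.235,  0.532]), 'moment': array([-0.058,  0.006,  0.012]), 'finger_gap': np.float64(0.086)} 0.0539
{'fovy': 48.39140448082803, 'cx': 316.85410644294086, 'cy': 195.78537197876122, 'rvec': array([ 2.41566444, -0.31467236,  0.12193377]), 'tvec': array([-0.48725605,  0.17010363,  0.93162959])} (array([ 0.34465268, -0.58621914,  0.81966398]), array([ 0.17565449,  0.6197491 , -0.76498115]))
{'fovy': 57.0903944178504, 'cx': 328.7315584814294, 'cy': 205.0139141389476, 'rvec': array([ 2.19885223, -2.189195  ,  0.06827891]), 'tvec': array([0.00962664, 0.48366217, 0.88386876])} (array([0.43156389, 0.01543496, 0.91036263]), array([ 0.07148429,  0.01971201, -0.99762288]))
{'fovy': 58.38135364104842, 'cx': 318.94875835330635, 'cy': 207.5732284025947, 'T_tool_cam': array([[-9.56351209e-04, -9.53900068e-01, -3.00122886e-01,
         7.63869605e-02],
       [ 9.99999448e-01, -1.04264333e-03,  1.27370707e-04,
        -1.16255623e-03],
       [-4.34420052e-04, -3.00122598e-01,  9.53900538e-01,
        -7.07399557e-02],
       [ 0.00000000e+00,  0.00000000e+00,  0.00000000e+00,
         1.00000000e+00]])}
```

View pics/side0.png

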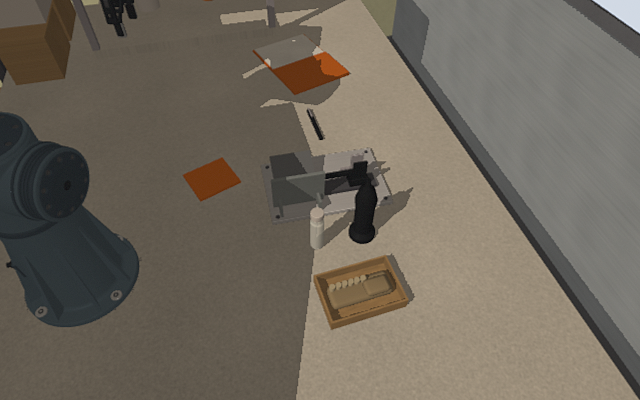

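View pics/top0.png

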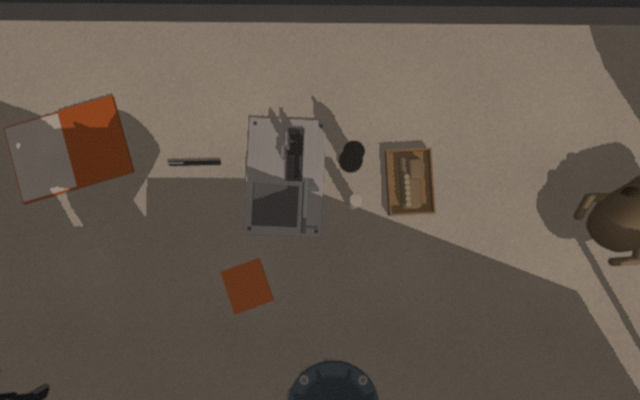

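Top view: the grey plate on the stand is at (275,207), back-rest at (303,207) and keeper at (294,155). Lookalikes for the plate: an orange plate at (247,286) and an orange/white board at (70,150). Other objects: pen (195,161), engraver (351,156), tube (355,201), tray (410,181). The grey plate on the stand is my choice. Next is a close crop.

```bash
python3 - <<'E'
from h import *
t=cv2.imread("pics/top0.png")[105:245,235:375]; s=cv2.imread("pics/side0.png")[140:250,255:415]
t=cv2.resize(t,(560,560),interpolation=cv2.INTER_CUBIC)
t=cv2.convertScaleAbs(t,alpha=1.5)
cv2.imwrite("pics/topc.png",t)
cv2.imwrite("pics/sidec.png",cv2.convertScaleAbs(cv2.resize(s,(800,550),interpolation=cv2.INTER_CUBIC),alpha=1.4))
E
```

```text
(no output)
```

View pics/topc.png

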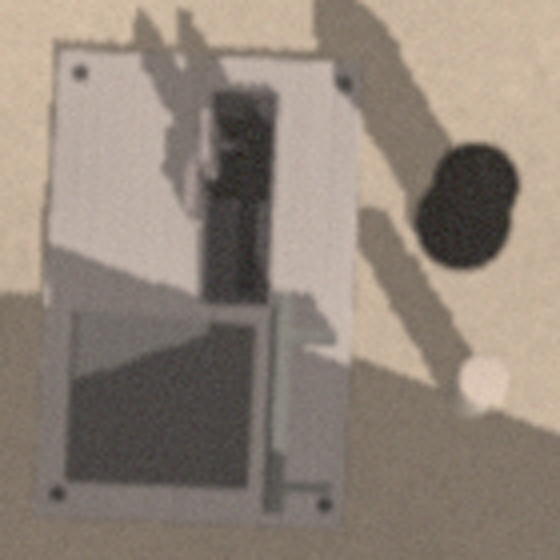

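View pics/sidec.png

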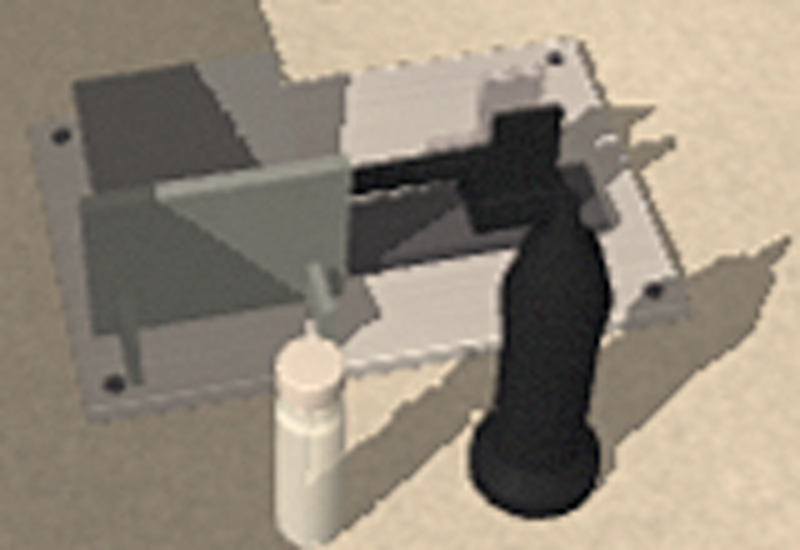

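Top crop: base screws at crop px (80,73),(344,83),(57,494),(324,505). The grey plate lies tilted left of the back-rest, and the keeper's black block is at (243,145) with its steel latch plate at (210,140). Choice confirmed. Now computing the stand pose.

```bash
cat >> h.py <<'E'
S0=None
def fit():
    px=np.array([(80,73),(344,83),(57,494),(324,505)])/4.+[235,105]
    W=np.array([onz("top",p,.012)[:2] for p in px]); c=W.mean(0)
    ey=(W[0]+W[1]-W[2]-W[3]); ex=(W[1]+W[3]-W[0]-W[2])
    a=np.arctan2(ex[1],ex[0]); b=np.arctan2(-ey[0],ey[1]); return W,c,a,b
def T(yaw,c):
    R=np.array([[np.cos(yaw),-np.sin(yaw)],[np.sin(yaw),np.cos(yaw)]])
    o=c-R@np.array([-.045,.075])
    return lambda p: np.r_[R@np.array(p[:2])+o,p[2]]
E
python3 - <<'E'
from h import *
W,c,a,b=fit(); print(np.round(W,4),c,np.degrees([a,b]))
print(np.linalg.norm(W[0]-W[1]),np.linalg.norm(W[0]-W[2]))
f=T((a+b)/2,c)
for n,p in dict(o=(0,0,.012),resttop=(.0105,0,.112),resttopL=(.0105,.06,.112),platetop=(-.112,0,.058),c0=(-.14,-.07,.012),c1=(-.14,.22,.012),c2=(.05,.22,.012),c3=(.05,-.07,.012)).items():
    w=f(p); q=proj("top",w)[0]; s=proj("side",w)[0]
    print(n,np.round(w,4),"topcrop",np.round((q-[235,105])*4),"sidecrop",np.round((s-[255,140])*5))
# plate edge (-x) top corner in topcrop
for z in (.06,.066):print([np.round(onz("top",np.array(p)/4.+[235,105],z),4) for p in((72,313),(66,483))])
# keeper
for p in((215,88),(275,92),(205,195),(270,195),(243,145),(205,125)): print(p,np.round(onz("top",np.array(p)/4.+[235,105],.098),4),np.round(onz("top",np.array(p)/4.+[235,105],.046),4))
# side: keeper plate top, in crop (495,110),(560,108)
for p in((495,112),(560,106)): print(p,np.round(onz("side",np.array(p)/5.+[255,140],.098),4))
E
```

```text
[[0.6858 0.1953]
 [0.6804 0.0318]
 [0.4255 0.2051]
 [0.4195 0.0425]] [0.55282731 0.11866697] [-91.99889816 -92.26513979]
0.1636155520670615 0.2604512868134405
o [0.4762 0.0765 0.012 ] topcrop [269. 412.] sidecrop [210. 309.]
resttop [0.4758 0.066  0.112 ] topcrop [276. 403.] sidecrop [208. 180.]
resttopL [0.5358 0.0638 0.112 ] topcrop [281. 294.] sidecrop [342. 158.]
platetop [0.4804 0.1884 0.058 ] topcrop [ 71. 400.] sidecrop [163.  77.]
c0 [0.4115 0.219  0.012 ] topcrop [ 34. 517.] sidecrop [ 22. 126.]
c1 [0.7013 0.2082 0.012 ] topcrop [60. 48.] sidecrop [569.  40.]
c2 [0.6942 0.0183 0.012 ] topcrop [366.  61.] sidecrop [687. 310.]
c3 [0.4044 0.0291 0.012 ] topcrop [346. 530.] sidecrop [ 80. 417.]
[array([0.5308, 0.1881, 0.06  ]), array([0.4322, 0.1899, 0.06  ])]
[array([0.5301, 0.1868, 0.066 ]), array([0.4322, 0.1887, 0.066 ])]
(215, 88) [0.6534 0.1024 0.098 ] [0.6676 0.108  0.046 ]
(275, 92) [0.6513 0.0688 0.098 ] [0.6653 0.0722 0.046 ]
(205, 195) [0.5928 0.1073 0.098 ] [0.6032 0.1132 0.046 ]
(270, 195) [0.593  0.0711 0.098 ] [0.6033 0.0747 0.046 ]
(243, 145) [0.6211 0.0864 0.098 ] [0.6333 0.091  0.046 ]
(205, 125) [0.6324 0.1078 0.098 ] [0.6452 0.1137 0.046 ]
(495, 112) [0.6149 0.087  0.098 ]
(560, 106) [0.6449 0.0832 0.098 ]
```

Emit:
{"api": "servo_tool", "payload": {"commands": [[255,[0.6,-0.6,0],-0.02],[255,[0.65,-0.6,0],-0.021],[255,[0.65,-0.6,0],-0.021],[255,[0.65,-0.6,0],-0.021],[255,[0.65,-0.6,0],-0.021],[255,[0.65,-0.6,0],-0.021],[255,[0.65,-0.6,0],-0.021],[255,[0.65,-0.6,0],-0.021],[255,[0.65,-0.6,0],-0.021],[255,[0.65,-0.6,0],-0.021],[255,[0,0,-0.5],0],[255,[0,0,-0.5],0],[255,[0,0,0],0]], "newtons": 30}}

```text
time: 1.72
position: [0.4788, 0.2524, 0.2515]
ee_rot: [-179.7, 0.1, 88.8]
wrist_force: [0.1, 0.6, 0.3]
finger_gap: -0.0002
```

Emit:
{"api": "servo_tool", "payload": {"commands": [[255,[0.05,0,-0.7],-0.0025],[255,[0,0,-0.7],0],[255,[0,0,-0.7],0],[255,[0,0,-0.7],0],[255,[0,-0.3,0],0],[255,[0,0,0],0]]}}

```text
time: 2.48
position: [0.4837, 0.2373, 0.1155]
ee_rot: [179.9, -0.0, 87.9]
wrist_force: [0.1, -0.3, 0.9]
finger_gap: 0.0002
```

```bash
python3 - <<'E'
from h import *
print(get_obs()['position'])
s=cv2.resize(capture("side")[110:240,230:400],None,fx=3,fy=3,interpolation=cv2.INTER_CUBIC)
w=cv2.resize(capture("wrist"),(510,319))
h=np.zeros((710,510,3),np.uint8);h[:390,:510]=s;h[391:391+319]=w
cv2.imwrite("pics/a.png",cv2.resize(h,None,fx=.84,fy=.84))
E
```

```text
[0.48369509 0.23731052 0.11545103]
```

View pics/a.png

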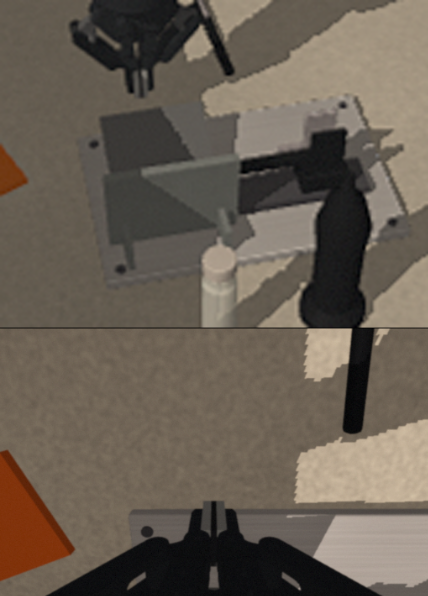

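Emit:
{"api": "servo_tool", "payload": {"commands": [[255,[0,0,-0.21],0],[255,[-0.02,-0.35,0],0],[255,[-0.01,-0.31,0],0],[255,[0,-0.06,0],0],[255,[0,-0.06,0],0],[255,[0,0,0],0]]}}

```text
time: 3.32
position: [0.4813, 0.1989, 0.1035]
ee_rot: [180.0, -0.0, 87.9]
wrist_force: [0.0, -0.7, -0.2]
finger_gap: -0.0003
```

Emit:
{"api": "servo_tool", "payload": {"commands": [[255,[0,-0.06,0],0],[255,[0,-0.06,0],0],[255,[0,-0.06,0],0],[255,[0,0,0],0]]}}

```text
time: 3.82
position: [0.4815, 0.1927, 0.1044]
ee_rot: [179.9, -0.3, 87.9]
wrist_force: [-2.2, 16.4, 5.3]
finger_gap: -0.0003
```

```bash
python3 - <<'E'
from h import *
print(get_obs()['position'],get_obs()['wrist_force'])
s=cv2.resize(capture("side")[110:230,240:400],None,fx=5,fy=5,interpolation=cv2.INTER_CUBIC)
cv2.imwrite("pics/b.png",cv2.convertScaleAbs(s,alpha=1.4))
E
```

```text
[0.48145886 0.19271289 0.1044324 ] [-2.19064002 16.41940201  5.30304186]
```

View pics/b.png

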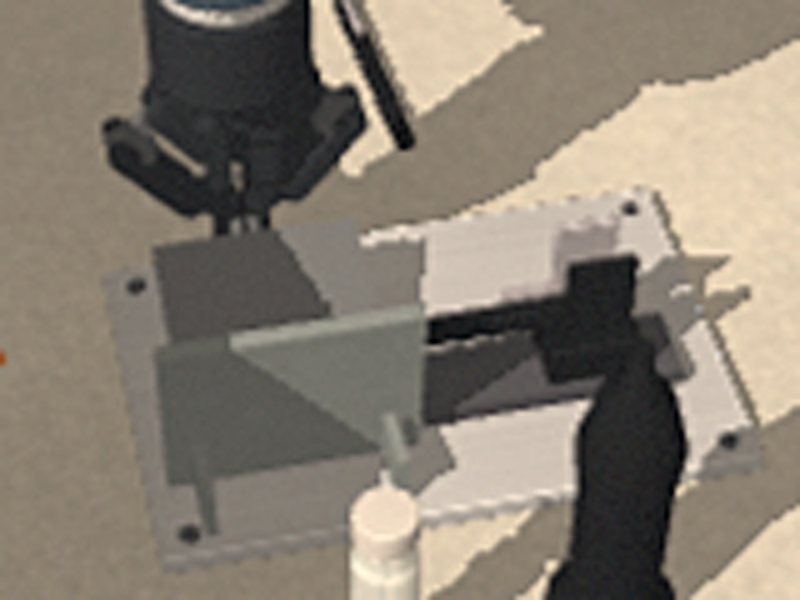

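Side view: the fingers are at the plate's free edge and the foot is at the wall, shown by 16 N at TCP y=0.193, which matches the geometry. Next I ease off a little and follow the arc.

Emit:
{"api": "servo_tool", "payload": {"commands": [[255,[0,0.05,0],0],[255,[0,-0.065,0.145],0],[255,[-0.005,-0.065,0.145],0],[255,[-0.005,-0.096,0.16],0],[255,[-0.005,-0.096,0.16],0],[255,[0,0,0],0]]}}

```text
time: 4.62
position: [0.4808, 0.1763, 0.1345]
ee_rot: [179.9, -0.0, 87.9]
wrist_force: [-1.0, 3.7, 2.5]
finger_gap: -0.0002
```

Emit:
{"api": "servo_tool", "payload": {"commands": [[255,[-0.005,-0.11,0.17],0],[255,[-0.005,-0.126,0.145],0],[255,[-0.005,-0.148,0.115],0],[255,[-0.005,-0.148,0.115],0],[255,[0,0,0],0]]}}

```text
time: 5.25
position: [0.4797, 0.1491, 0.1617]
ee_rot: [179.9, -0.0, 87.9]
wrist_force: [-0.0, 0.8, 1.0]
finger_gap: -0.0002
```

Emit:
{"api": "servo_tool", "payload": {"commands": [[255,[-0.005,-0.17,0.075],0],[255,[-0.005,-0.17,0.075],0],[255,[-0.005,-0.18,0.03],0],[255,[-0.005,-0.18,0.03],0],[255,[-0.005,-0.15,0],0],[255,[-0.005,-0.15,0],0],[255,[0,-0.1,0],0],[255,[0,0,0],0]]}}

```text
time: 6.25
position: [0.4779, 0.0945, 0.1716]
ee_rot: [-180.0, -0.0, 87.9]
wrist_force: [-0.3, 0.8, -0.9]
finger_gap: -0.0004
```

```bash
python3 - <<'E'
from h import *
print(get_obs()['position'],get_obs()['wrist_force'])
s=cv2.resize(capture("side")[110:230,240:400],None,fx=4,fy=4,interpolation=cv2.INTER_CUBIC)
cv2.imwrite("pics/c.png",cv2.convertScaleAbs(s,alpha=1.4))
E
```

```text
[0.4779136  0.09446643 0.17158042] [-0.33465681  0.79804084 -0.89530311]
```

View pics/c.png

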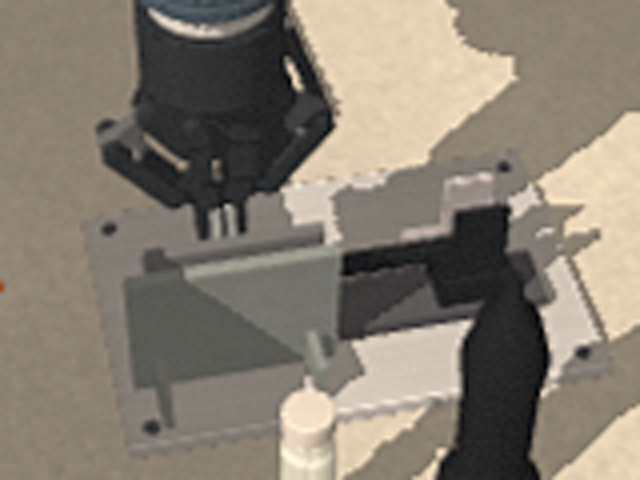

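Side view: the plate is almost upright, with its top edge at about (250,245) just ahead of the back-rest. Now the last few degrees.

Emit:
{"api": "servo_tool", "payload": {"commands": [[255,[0,-0.05,0],0],[255,[0,-0.05,0],0],[255,[0,-0.05,0],0],[255,[0,-0.04,0],0],[255,[0,0,0],0]]}}

```text
time: 6.92
position: [0.4778, 0.0884, 0.1717]
ee_rot: [180.0, -0.4, 87.9]
wrist_force: [1.3, 17.7, 1.1]
finger_gap: 0.0001
```

Emit:
{"api": "servo_tool", "payload": {"commands": [[255,[0,0.1,0],0],[255,[0,0.4,0],0],[255,[0,0.4,0],0.01],[120,[0.3,0,0.8],0.025],[60,[0.3,0,0.8],0.025],[0,[0.4,-0.1,0.2],0.025],[0,[0.4,-0.1,0.2],0.025],[0,[0.4,-0.2,0],0.025],[0,[0.4,-0.2,0],0.025],[0,[0.3,-0.1,0],0.025],[0,[0.2,-0.1,0],0.025],[0,[0.2,-0.1,0],0.025],[0,[0.1,0,0],0.015],[0,[0,0,0],0]]}}

```text
time: 8.68
position: [0.6281, 0.0849, 0.2713]
ee_rot: [-180.0, -0.0, 177.9]
wrist_force: [0.3, -0.1, 0.6]
finger_gap: 0.0854
```

```bash
cat >> h.py <<'E'
from scipy.spatial.transform import Rotation as Ro
def wcam():
    o=get_obs(); c=get_calibration("wrist"); M=np.eye(4); M[:3,:3]=Ro.from_euler('xyz',o['ee_rot'],degrees=True).as_matrix(); M[:3,3]=o['position']
    return M@np.array(c['T_tool_cam']),K(c)
def wz(cam,px,z):
    M,k=cam; d=M[:3,:3]@np.linalg.inv(k)@np.array([px[0],px[1],1.]); return M[:3,3]+d*(z-M[2,3])/d[2]
E
python3 - <<'E'
from h import *
import pickle
o=get_obs();print(o['position'],o['ee_rot'])
pickle.dump(wcam(),open('cam.pkl','wb'))
w=capture("wrist"); t=capture("top"); cv2.imwrite("pics/w1.png",w);cv2.imwrite("pics/t1.png",t)
s=capture("side");cv2.imwrite("pics/s1.png",s)
m=np.zeros((600,640,3),np.uint8); m[:400]=w
m[400:,:300]=cv2.resize(t[145:245,235:385],(300,200)); m[400:,310:610]=cv2.resize(s[140:240,265:415],(300,200))
cv2.imwrite("pics/d.png",cv2.convertScaleAbs(m,alpha=1.4))
E
```

```text
[0.62806556 0.0849182  0.27132248] [-1.79975302e+02 -2.51910054e-02  1.77875955e+02]
```

View pics/d.png

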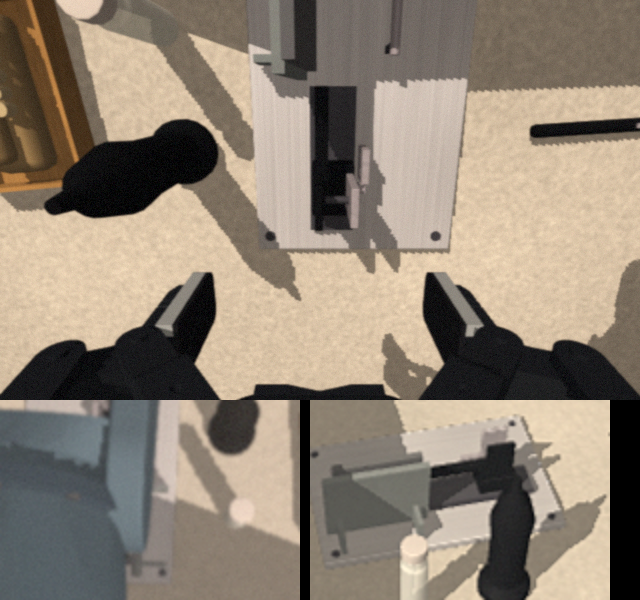

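Montage: the plate stands against the back-rest (wrist 260-315, 0-70; side view agrees). The keeper is at wrist (310-370, 85-230), with the steel latch plate near (352,200). Zooming in on the keeper next.

```bash
python3 - <<'E'
from h import *
w=cv2.imread("pics/w1.png")[0:250,230:400]
a=cv2.resize(w,None,fx=2.4,fy=2.4,interpolation=cv2.INTER_CUBIC); 
b=cv2.resize(cv2.imread("pics/w1.png")[140:240,300:380],None,fx=4.9,fy=4.9,interpolation=cv2.INTER_CUBIC)
m=np.zeros((600,800,3),np.uint8); m[:,:408]=a; m[:490,408:800]=b
cv2.imwrite("pics/e.png",cv2.convertScaleAbs(m,alpha=1.9,beta=15))
E
```

```text
(no output)
```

View pics/e.png

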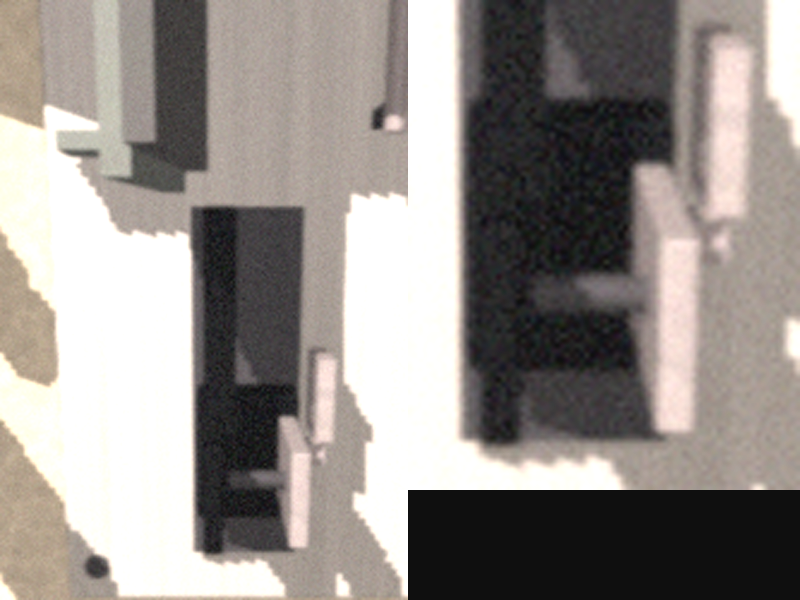

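Zoom: the latch plate's top face is at crop x 662–697, y 237–430, which is full px about (352–359, 188–228). The fixed black plate's top is at crop x about 482–522, down to y 440.

```bash
python3 - <<'E'
from h import *
import pickle
c=pickle.load(open('cam.pkl','rb'))
for p in((662,237),(697,237),(692,430),(655,430),(482,438),(522,438)):
    print(p,np.round(wz(c,(300+(p[0]-408)/4.9,140+p[1]/4.9),.098),4))
# plate top corner px in left crop (130,145..178)
for p in((97,178),(130,175)): print(np.round(wz(c,(230+p[0]/2.4,p[1]/2.4),.112),4))
for p in((125,142),(156,142)): print(np.round(wz(c,(230+p[0]/2.4,p[1]/2.4),.121),4))
# engraver top from top view blob, tall 180
print(onz("top",np.array((480,190))/4.+[235,105],.18), onz("top",np.array((462,225))/4.+[235,105],.0))
E
```

```text
(662, 237) [0.6148 0.1073 0.098 ]
(697, 237) [0.615  0.1123 0.098 ]
(692, 430) [0.6445 0.1114 0.098 ]
(655, 430) [0.6443 0.1059 0.098 ]
(482, 438) [0.6446 0.0802 0.098 ]
(522, 438) [0.6449 0.0862 0.098 ]
[0.5383 0.0578 0.112 ]
[0.5379 0.0661 0.112 ]
[0.531  0.0662 0.121 ]
[0.5313 0.0736 0.121 ]
[ 0.57979362 -0.03983605  0.18      ] [ 0.59418802 -0.04221538  0.        ]
```

Emit:
{"api": "servo_tool", "payload": {"commands": [[0,[0.03,0.15,0],0],[0,[0,0,-0.7],0],[0,[0,0,-0.7],0],[0,[0,0,-0.7],0],[0,[0,0,-0.5],0],[0,[0,0,-0.18],0],[0,[0,0,0],0]]}}

```text
time: 9.7
position: [0.6294, 0.0931, 0.1326]
ee_rot: [180.0, -0.0, 177.9]
wrist_force: [0.8, 0.5, -0.4]
finger_gap: 0.0857
```

Emit:
{"api": "servo_tool", "payload": {"commands": [[100,[0,0,0],0],[130,[0,0,0],0],[150,[0,0,0],0],[170,[0,0,0],0],[190,[0,0,0],0],[210,[0,0,0],0],[210,[0,0,0],0],[210,[0,0,0],0]], "newtons": 25}}

```text
time: 10.7
position: [0.6301, 0.0934, 0.134]
ee_rot: [179.9, 0.1, 177.9]
wrist_force: [-1.6, 2.4, 5.8]
finger_gap: 0.0236
```

Emit:
{"api": "servo_tool", "payload": {"commands": [[210,[-0.08,0.003,0],0],[210,[-0.1,0.004,0],0],[210,[-0.1,0.004,0],0],[210,[-0.1,0.004,0],0],[210,[-0.1,0.004,0],0],[210,[-0.1,0.004,0],0],[210,[-0.1,0.004,0],0],[210,[-0.08,0.003,0],0],[210,[0,0,0],0]]}}

```text
time: 11.82
position: [0.5919, 0.0948, 0.1339]
ee_rot: [179.9, 0.1, 177.9]
wrist_force: [-0.8, 4.0, 6.8]
finger_gap: 0.023
```

Emit:
{"api": "servo_tool", "payload": {"commands": [[210,[-0.03,0.001,0],0],[210,[-0.03,0.001,0],0],[210,[-0.02,0.001,0],0],[210,[0,0,0],0]]}}

```text
time: 12.32
position: [0.5896, 0.0948, 0.134]
ee_rot: [179.9, 0.4, 177.9]
wrist_force: [7.7, 4.1, 1.1]
finger_gap: 0.0233
```

Emit:
{"api": "servo_tool", "payload": {"commands": [[210,[0.02,0,0],0],[180,[0,0,0],0],[150,[0,0,0],0],[100,[0,0,0],0],[50,[0,0,0],0],[0,[0,0,0],0],[0,[0,0,0],0],[0,[0,0,0.3],0],[0,[0,0,0.8],0],[0,[0,0,0.8],0],[0,[0,0,0.8],0],[0,[0,0,0],0]]}}

```text
time: 13.82
position: [0.5906, 0.0944, 0.2733]
ee_rot: [-180.0, 0.5, 178.0]
wrist_force: [0.6, -1.1, 0.8]
finger_gap: 0.0854
```

```bash
python3 - <<'E'
from h import *
import pickle
o=get_obs();print(o['position'],o['ee_rot'])
pickle.dump(wcam(),open('cam2.pkl','wb'))
w=capture("wrist"); s=capture("side"); cv2.imwrite("pics/w2.png",w);cv2.imwrite("pics/s2.png",s)
m=np.zeros((600,800,3),np.uint8); m[:,:408]=cv2.resize(w[0:250,230:400],None,fx=2.4,fy=2.4,interpolation=cv2.INTER_CUBIC)
m[:294,412:]=cv2.resize(s[140:240,270:402],(388,294),interpolation=cv2.INTER_CUBIC)
m[300:542,412:]=cv2.resize(w,(388,242))
cv2.imwrite("pics/f.png",cv2.convertScaleAbs(m,alpha=1.7,beta=10))
E
```

```text
[0.59056803 0.09442192 0.27327921] [-179.99505853    0.52685248  177.95269178]
```

View pics/f.png

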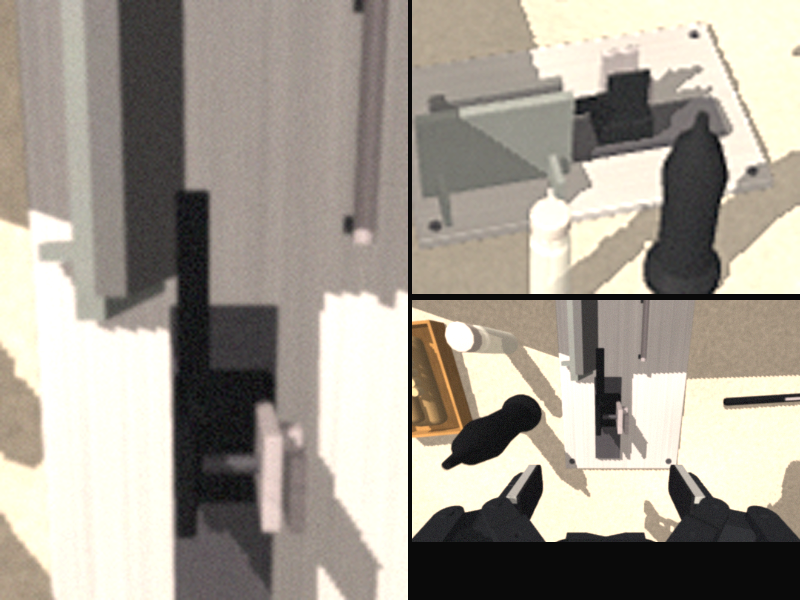

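View: the keeper's arm is now in front of the standing plate (crop 178–208, 190–370), and the latch plate stands out again. Checking both by number.

```bash
python3 - <<'E'
from h import *
import pickle
c=pickle.load(open('cam2.pkl','rb'))
for n,p,z in(("latch outer",(281,525),.098),("black outer",(179,535),.098),("arm tip L",(177,190),.074),("arm tip R",(209,190),.074),("plate top back",(97,295),.121),("plate top front",(127,295),.121)):
    print(n,np.round(wz(c,(230+p[0]/2.4,p[1]/2.4),z),4))
E
```

```text
latch outer [0.6022 0.1133 0.098 ]
black outer [0.6043 0.0822 0.098 ]
arm tip L [0.5047 0.0856 0.074 ]
arm tip R [0.5051 0.095  0.074 ]
plate top back [0.5304 0.066  0.121 ]
plate top front [0.5307 0.0736 0.121 ]
```

```bash
python3 -c "
from bench import *
print(get_obs()['time'],get_obs()['wrist_force']);print(finish_job())"
```

```text
13.925 [-0.57023839 -0.47861764 -1.53594331]
the job is handed in; nothing more can be done
None
```

The photo stand is ready and the job was handed in at about 13.9 s. I pushed the grey plate up its arc until it stood against the back-rest. Then I squeezed the latch, slid the keeper to its stop, let go and raised the gripper clear.

My last checks, from the wrist camera:
- **Plate:** the back of its top edge is at y = 0.066, the calculated position of the back-rest's face, so it stands flat. I saw no lifting of the foot in the views, but I did not measure it.
- **Keeper:** it moved about 40 mm, and its arm overlaps the front of the plate by about 25 mm. The arm is clear of the plate.
- **Latch:** it measures about 31 mm over both plates (32 mm sprung out, 25 mm squeezed), so it has sprung back.
- **Bystanders:** none was touched, and they look undisturbed in the last pictures. I did not measure their positions.
- **Forces:** the highest wrist reading I saw was about 18 N, against the 120 N limit. I only read it at the end of each move.

No check failed or disagreed with another.

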